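# Load a tea sample tin into the moisture meter

### The job

Take the tall slim sample tin and load it upright, lid up, into the well in the top of the moisture meter: push the sprung dust flap open with the foot of the tin, slide it down past the flap and press it home until the stiff contact pad at the bottom of the well is fully down on its stop, then let go and leave it standing there. The meter is delicate, so press gently, by feel (never more than 30 N), and leave the other tins and the jar where they stand.

Things in the scene. Friction and masses are not known exactly. Their poses are not given: they have to be found in the camera images.
- tin_mid (a point): Tall slim sample tin: plain aluminium cylinder, diameter 40 mm, height 155 mm, 0.13 to 0.25 kg, foot bevelled (6 mm in over the lowest 8 mm), thin steel ring near its top. It stands upright on the table. This point is its centre, half-way up (77.5 mm above its foot); z is its axis, towards its lid.
- meter: Moisture meter: fixed grey instrument with a flat top, 215 x 180 mm, 130 mm tall, dark display on its front (-x), dark vent slots in its top beyond the hinge (+x). Origin: under the well's axis, on the table; x points from the display to the flap's hinge. The mouth in its top, closed by the steel flap, reaches from -22 to +34 mm along x and 22 mm either side along y.
- well (a point): Axis of the well, where the tin goes, at the level of the meter's flat top (130 mm above the table); axes as the meter's. The tin has 2 mm of play to the display side and along y; the 14 mm gap to the hinge side takes the swung-down flap. From 60 mm below the top a ledge closes that gap: the socket is then 44 x 44 mm. Home, the tin stands 50 to 79 mm proud of the meter.
- flap (a joint): Steel dust flap, 55 x 42 mm, flush over the mouth, hinged at the mouth's edge at x = +34 mm of the well. 0 is shut; it swings down into the well, about 1.3 rad beside the tin. A spring shuts it (0.10 N m shut, 0.28 N m wide open): opening it with the tin takes about 5 to 10 N downwards; it then presses the tin sideways, about 4 N towards the display, so the tin drags.
- pad (a joint): Brass contact pad, 36 mm disc, at the bottom of the well, hidden. 0 is up, 0.010 m is fully down on its stop. Its face starts 66 to 90 mm below the meter's top, differing from meter to meter. It stays where it is pushed: moving it takes about 7 N beyond the flap's drag, more than the tin's weight. It is cushioned (6 N per mm), so at its stop the force climbs steadily.
- squat_tin_mid (a point): Squat tin, diameter 60 mm, 75 mm tall, loose; its centre. Not to be moved.
- short_tin_mid (a point): Short tin, diameter 40 mm, 70 mm tall, loose; its centre. Not to be moved.
- jar_mid (a point): Glass jar with a wooden lid, diameter 64 mm, 100 mm tall, loose; its centre. Not to be moved.
Things that resemble listed ones, but are neither listed nor needed, are in the scene too. Leave any brown or yellow look-alike of the part that bears tin_mid alone.

How it is judged:
By the outcome, as a careful person would: the job done as asked, in the order asked, and still so for the second after the job is handed in, with the robot touching nothing.
It also fails if it takes over 69 s, if anything falls off the work surface, if the arm or the gripper's body presses on something with over 40 N, if the wrist force passes 120 N, or if a joint passes its speed limit or range.

### The arm

A 6-joint arm with a two-finger parallel gripper is mounted at the origin on the work surface. World frame = base frame: x ahead of the robot, y to its left, z up, the work surface at z = 0. Lengths are in m, angles in rad, forces in N, time in s.
With the tool pointing down it reaches from about 0.2 to 0.875 m from the base axis. Payload 3.4 kg.
Tool frame: the origin (TCP) lies between the finger pads; the fingertips stand 25 mm ahead of it and the grasp point (between the pads) lies 6 mm ahead of it (r.nose_length is the z of the fingertips in the tool frame, in m); z points along the fingers, x is the direction in which the jaws open and shut, and the axes are right-handed (so a half turn about z gives the same grasp; the last joint's range is limited). The gripper opens to 94 mm and grips with 3 to 60 N. Pads are 16 mm wide; open, the fingers measure 119 mm over their backs; the gripper's body (75 mm by 177 mm) begins 78 mm behind the grasp point.
Start: joints at [1.206, 0.276, 1.505, -0, 1.361, -0.121], TCP at [0.139, 0.558, 0.23] pointing down, gripper open.
Joint ranges: [-2.89, 2.89], [-0.75, 2.08], [0.22, 2.7], [-1.18, 4.32], [0.11, 2.71], [-2.7, 2.7]. Speed limits (rad/s): [2.57, 2.57, 3.14, 3.14, 3.14, 3.14].

### API

Orientations are given as a unit quaternion [w, x, y, z].
In Python, from plant import r, gripper_to, inverse_kinematics, vision, models, telemetry gives the robot as it stands. Calls block until the motion is done:
- r.move_to(position, orientation): joint-space move of the TCP to a pose.
- r.move_l(position, rot=None, vel=0.15, guard=None): straight line of the TCP; rot=None keeps the orientation; vel is the mean speed in m/s. With guard (N) it stops when the force on the tool has changed by that much, and returns True; else False.
- r.movej(angles): joint-space move.
- gripper_to(opening, f_grip=None): finger opening in m; f_grip is the grip in N (None keeps the last); returns when the fingers have stopped.
- r.hold(seconds).
- inverse_kinematics(position, orientation): joint angles nearest the present ones, or None.
- vision.snapshot(name): name is "scene" or "top" or "wrist"; returns the picture (480x640x3 uint8, red, green, blue); there is no depth.
- vision.get_calibration(name): a dict with "fx", "fy", "cx", "cy" (pixels), "position" and "orientation" of the camera in the world. Camera axes: x right, y down, z forward; pixel columns grow to the right and rows downward; lengths in m; the calibration is good to about 2 mm. A picture is of the moment at which its call begins: read the wrist's pose just before it. get_calibration takes no time and is no camera call; for the wrist camera it gives the pose at the moment of the call.
A pose or a line that the arm cannot do raises r.PlanningError and nothing moves.
- r.sign_off(): hands the job in, once; it reports no verdict.
Trained networks look in the newest picture that a camera, given by its name, has taken for a name from the list of things; names that differ only in an ending like _2 or _b are one class to them, and where a whole thing is asked for, a point or a joint stands for the part that bears it (a point fixed in the world has none). Each returns a list of dicts, best first, with "score" (0 to 1); they miss things now and then, are a little off and sometimes report something else, mostly with a low value. They report only what shows in the picture. A call takes as long as a camera call. They do not tell look-alikes from the thing itself.
- models.boxes_of(thing, camera): "at" ([x, y, z] in m, in world coordinates, good to about 4 mm: the middle of the surface that is visible of it).
- models.regions_of(thing, camera): "pixels" (480x640 bool, what is visible of it).
- models.mark_of(thing, camera): "at" ([x, y, z] in m, in world coordinates, good to about 4 mm: a listed point, or the origin of a listed thing).
Readings, each from a call of its own:
- telemetry.current_t(): time.
- telemetry.current_joints(): joint angles.
- telemetry.current_dq(): joint speeds.
- telemetry.current_joint_efforts(): joint torques, N m.
- telemetry.current_ee_pos(): TCP position.
- telemetry.current_tool_rot(): TCP orientation.
- telemetry.current_wrist_force(): force on the tool from outside, world axes, zero at the start.
- telemetry.current_torque(): the same for the moment, N m.
- telemetry.current_opening(): finger opening in m.
Only numpy, scipy, OpenCV 4.12 (cv2) and the standard library are available. Lean on these libraries where they do the work, as an engineer would, in place of code of your own. Each camera call takes 0.05 s, during which the arm holds its last target.

## Working session

There is one attempt and no reset: what is moved stays moved. The work goes in short steps, each a Python script; the robot and the scene stay as the last script left them, time stands still between calls to the robot, and variables do not carry over. Pictures are saved under pics/ and viewed, and the job is handed in when it is done.

```bash
ls; mkdir -p pics; python3 - <<'E'
from plant import r, gripper_to, inverse_kinematics, vision, models, telemetry as t
import cv2
for n in ("scene","top"):
    im=vision.snapshot(n); cv2.imwrite(f"pics/{n}0.png",im[:,:,::-1])
    c=vision.get_calibration(n); print(n,c)
    for th in ("tin_mid","meter","well","squat_tin_mid","short_tin_mid","jar_mid","flap"):
        try: 
            for m in models.mark_of(th,n)[:4]: print(th,[round(x,4) for x in m["at"]],round(m["score"],2))
        except Exception as e: print(th,e)
print(t.current_t(), t.current_tool_rot(), t.current_wrist_force(), r.nose_length)
E
```

```text
pics
scene {'fx': 624.1655957105003, 'fy': 624.1655957105003, 'cx': 324.8456534265161, 'cy': 236.86043113569096, 'position': array([1.01607983, 0.26999494, 0.89361087]), 'orientation': array([-0.17240816,  0.48904817,  0.81081607, -0.27144911])}
tin_mid [0.5495, 0.2695, 0.0754] 0.91
tin_mid [0.365, 0.2323, 0.0774] 0.72
tin_mid [0.4521, 0.2277, 0.0795] 0.68
meter [0.6021, -0.177, 0.0024] 0.91
well [0.5969, -0.1842, 0.1286] 0.82
squat_tin_mid [0.6102, 0.0623, 0.0389] 0.58
short_tin_mid [0.5936, 0.1951, 0.036] 0.62
jar_mid [0.4395, 0.056, 0.0528] 0.59
flap it knows: jar_mid, meter, short_tin_mid, squat_tin_mid, tin_mid, well
top {'fx': 590.0835475384587, 'fy': 590.0835475384587, 'cx': 311.72401900099715, 'cy': 236.68132381629417, 'position': array([0.43052761, 0.02473531, 1.24764722]), 'orientation': array([ 0.01328749, -0.69680227,  0.71696477, -0.01586025])}
tin_mid [0.4512, 0.2252, 0.0817] 0.86
tin_mid [0.5483, 0.2676, 0.0815] 0.72
tin_mid [0.3641, 0.2316, 0.0756] 0.7
meter [0.4541, 0.2274, 0.081] 0.47
well [0.6032, -0.174, 0.1302] 0.87
short_tin_mid [0.5944, 0.1983, 0.0376] 0.74
jar_mid [0.4377, 0.0611, 0.0509] 0.97
flap it knows: jar_mid, meter, short_tin_mid, squat_tin_mid, tin_mid, well
0.7 [-3.43459616e-05  7.87829612e-01  6.15893253e-01  3.83179522e-05] [ 0.35825556 -0.87624158 -0.27838843] 0.025
```

View pics/scene0.png

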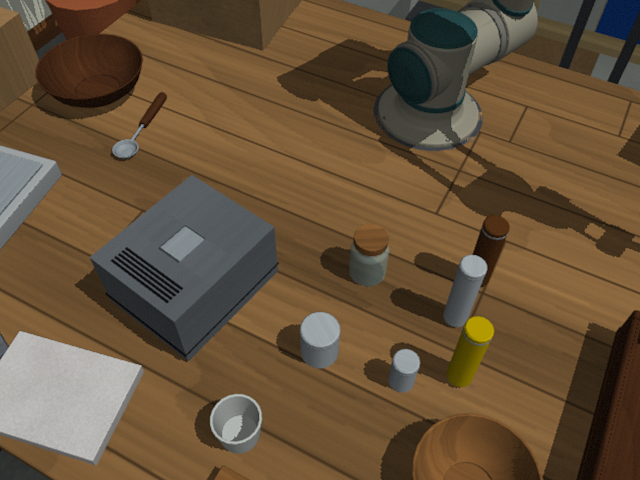

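View pics/top0.png

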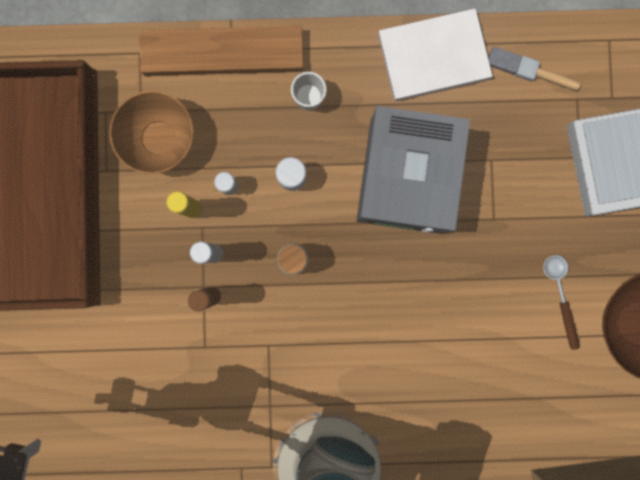

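The tall slim candidates in the scene picture are aluminium at (466,290), brown at (491,250), yellow at (470,352), and the short aluminium tin at (404,370). I choose the aluminium one at (466,290), which is at about (0.451, 0.226). Next I'll check it in a close crop and measure the tin and the meter's flap precisely.

```bash
python3 - <<'E'
import cv2
s=cv2.imread("pics/scene0.png"); t=cv2.imread("pics/top0.png")
a=cv2.resize(s[210:400,380:530],None,fx=3,fy=3,interpolation=cv2.INTER_CUBIC)
cv2.imwrite("pics/c_tin.png",a[:600])
cv2.imwrite("pics/c_met.png",cv2.resize(t[95:240,345:485],None,fx=4,fy=4,interpolation=cv2.INTER_CUBIC))
cv2.imwrite("pics/c_met_s.png",cv2.resize(s[165:365,80:290],None,fx=3,fy=3,interpolation=cv2.INTER_CUBIC))
E
```

```text
(no output)
```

View pics/c_tin.png

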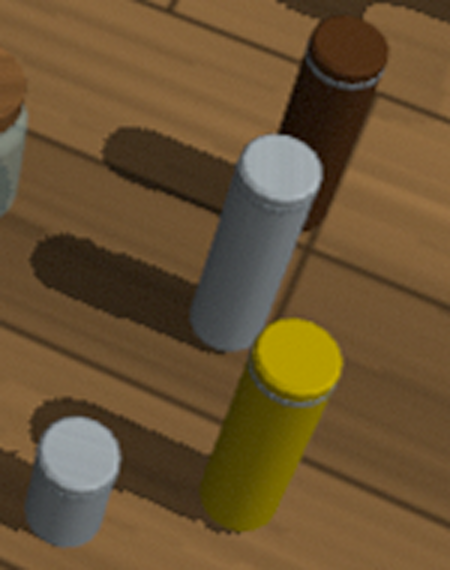

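View pics/c_met.png

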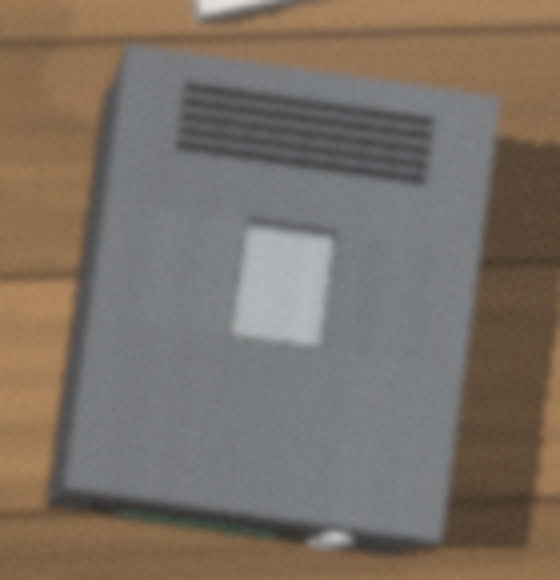

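View pics/c_met_s.png

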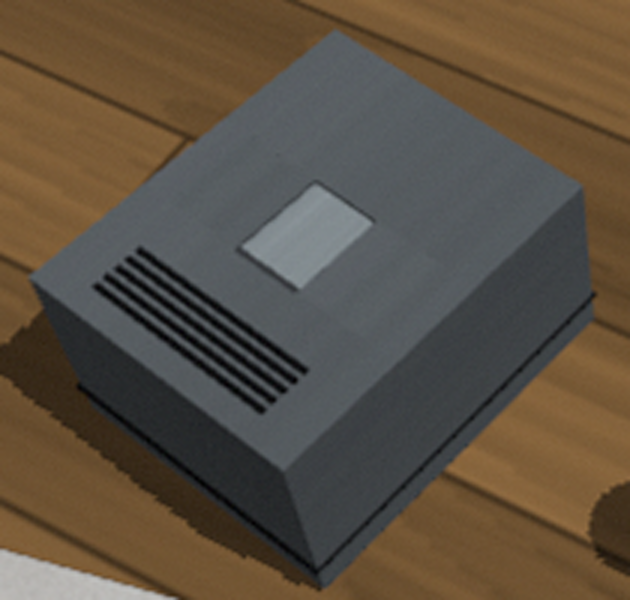

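```bash
cat > h.py <<'E'
import numpy as np, cv2
from scipy.spatial.transform import Rotation as R
def rot(q): return R.from_quat([q[1],q[2],q[3],q[0]])
def onplane(c,uv,z):
    uv=np.atleast_2d(uv).astype(float)
    d=np.c_[(uv[:,0]-c["cx"])/c["fx"],(uv[:,1]-c["cy"])/c["fy"],np.ones(len(uv))]
    d=rot(c["orientation"]).apply(d); p=np.array(c["position"])
    return p+d*((z-p[2])/d[:,2])[:,None]
def project(c,P):
    q=rot(c["orientation"]).inv().apply(np.atleast_2d(P)-c["position"])
    return np.c_[q[:,0]/q[:,2]*c["fx"]+c["cx"],q[:,1]/q[:,2]*c["fy"]+c["cy"]]
E
python3 - <<'E'
from h import *
from plant import vision
np.set_printoptions(precision=4,suppress=True)
ct=vision.get_calibration("top"); cs=vision.get_calibration("scene")
cor_t=np.array([[128,45],[500,98],[440,543],[65,490]])/4+[345,95]
cor_s=np.array([[338,30],[582,187],[285,470],[33,278]])/3+[80,165]
fl_t=np.array([[247,222],[335,235],[320,346],[233,332]])/4+[345,95]
fl_s=np.array([[316,181],[375,220],[301,290],[239,247]])/3+[80,165]
for nm,c,q in (("top",ct,cor_t),("scene",cs,cor_s),("flt",ct,fl_t),("fls",cs,fl_s)):
    P=onplane(c,q-0.5*0,0.13); print(nm); print(P, P.mean(0))
    e=np.roll(P,-1,0)-P; print(np.linalg.norm(e,axis=1),np.degrees(np.arctan2(e[:,1],e[:,0])))
E
```

```text
top
[[ 0.7227 -0.112   0.13  ]
 [ 0.6922 -0.2891  0.13  ]
 [ 0.4801 -0.2521  0.13  ]
 [ 0.5103 -0.075   0.13  ]] [ 0.6013 -0.1821  0.13  ]
[0.1797 0.2153 0.1797 0.2156] [-99.784  170.124   80.3111  -9.8746]
scene
[[ 0.48   -0.2452  0.13  ]
 [ 0.5121 -0.07    0.13  ]
 [ 0.7216 -0.1065  0.13  ]
 [ 0.691  -0.2815  0.13  ]] [ 0.6012 -0.1758  0.13  ]
[0.1781 0.2127 0.1776 0.214 ] [ 79.6298  -9.9011 -99.9372 170.239 ]
flt
[[ 0.6359 -0.1659  0.13  ]
 [ 0.6285 -0.2077  0.13  ]
 [ 0.5755 -0.1986  0.13  ]
 [ 0.5834 -0.1574  0.13  ]] [ 0.6058 -0.1824  0.13  ]
[0.0424 0.0537 0.0419 0.0532] [-100.0703  170.2525   79.1949   -9.2191]
fls
[[ 0.5738 -0.1936  0.13  ]
 [ 0.5806 -0.1523  0.13  ]
 [ 0.6343 -0.1599  0.13  ]
 [ 0.6272 -0.203   0.13  ]] [ 0.604  -0.1772  0.13  ]
[0.0419 0.0542 0.0437 0.0542] [ 80.6699  -8.042  -99.3657 170.0605]
```

```bash
cat >> h.py <<'E'
def qd(deg):
    a=np.radians(deg)/2; return [0.,float(np.cos(a)),float(np.sin(a)),0.]
E
python3 - <<'E'
from h import *
from plant import r,vision,telemetry as t, inverse_kinematics as ik
np.set_printoptions(precision=4,suppress=True)
ct=vision.get_calibration("top"); cs=vision.get_calibration("scene")
for nm,c in (("top",ct),("scene",cs)):
    im=cv2.imread(f"pics/{nm}0.png"); 
    print(nm, project(c,[[0.451,0.226,0.155],[0.451,0.226,0],[.599,-.18,.13]]))
for d in (90,-90): print(d, ik([0.451,0.226,0.3],qd(d)))
for d in (-9.85,170.15,80.15): print(d, ik([0.599,-0.18,0.4],qd(d)), ik([0.599,-0.18,0.15],qd(d)))
w=vision.get_calibration("wrist"); print(w, t.current_ee_pos(), rot(t.current_tool_rot()).inv().apply(w["position"]-t.current_ee_pos()))
E
```

```text
top [[200.8648 253.0903]
 [214.4136 254.079 ]
 [414.8007 169.5296]]
scene [[470.7761 263.0223]
 [452.0125 317.1501]
 [183.0783 239.9601]]
90 [ 0.3265  0.1355  1.519  -0.      1.4871 -1.2443]
-90 [ 0.3265  0.1355  1.519  -0.      1.4871  1.8973]
-9.85 [-0.4031  0.3187  1.0378 -0.      1.7851 -0.2312] [-0.4031  0.4024  1.5177 -0.      1.2215 -0.2312]
170.15 None None
80.15 [-0.4031  0.3187  1.0378 -0.      1.7851 -1.802 ] [-0.4031  0.4024  1.5177 -0.      1.2215 -1.802 ]
{'fx': 352.361912735723, 'fy': 352.361912735723, 'cx': 323.4888703801984, 'cy': 235.40008663056338, 'position': array([0.0644, 0.576 , 0.3842]), 'orientation': array([0.1055, 0.7808, 0.6102, 0.0827])} [0.1388 0.558  0.2305] [-0.0005 -0.0766 -0.1536]
```

```bash
python3 - <<'E'
from h import *
from plant import r,vision,models,telemetry as t
np.set_printoptions(precision=4,suppress=True)
r.move_to([0.451,0.226,0.30],qd(90))
c=vision.get_calibration("wrist"); im=vision.snapshot("wrist"); cv2.imwrite("pics/w1.png",im[:,:,::-1])
print(c, t.current_ee_pos(), t.current_t())
print([(np.array(m["at"]),m["score"]) for m in models.mark_of("tin_mid","wrist")])
print(project(c,[[0.451,0.226,0.155],[0.451,0.226,0]]))
E
```

```text
{'fx': 352.361912735723, 'fy': 352.361912735723, 'cx': 323.4888703801984, 'cy': 235.40008663056338, 'position': array([0.374 , 0.2259, 0.4535]), 'orientation': array([0.0945, 0.7006, 0.7009, 0.0948])} [0.4506 0.2268 0.2998] 2.4333
[(array([0.4512, 0.227 , 0.0786]), 0.81), (array([0.5488, 0.2727, 0.0776]), 0.58)]
[[323.3802 229.7639]
 [323.3643 199.9529]]
```

View pics/w1.png

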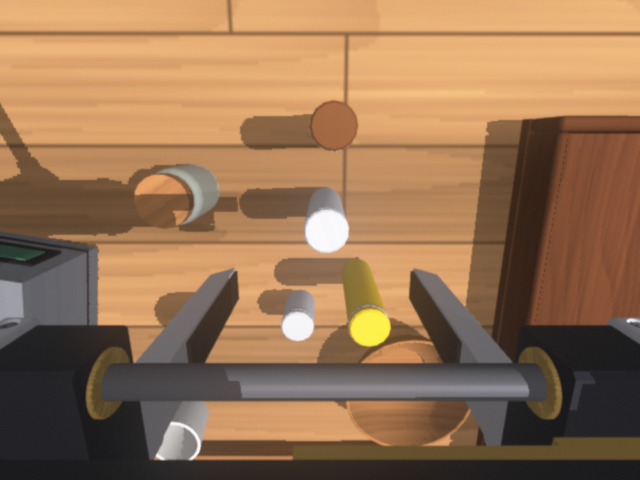

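```bash
python3 - <<'E'
from h import *
im=cv2.imread("pics/w1.png"); a=im[170:270,270:400]; cv2.imwrite("pics/w1c.png",cv2.resize(a,None,fx=5,fy=5,interpolation=cv2.INTER_NEAREST))
t=cv2.imread("pics/top0.png"); b=cv2.resize(t[235:270,185:225],None,fx=14,fy=14,interpolation=cv2.INTER_NEAREST); cv2.imwrite("pics/t0c.png",b)
E
```

```text
(no output)
```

View pics/w1c.png

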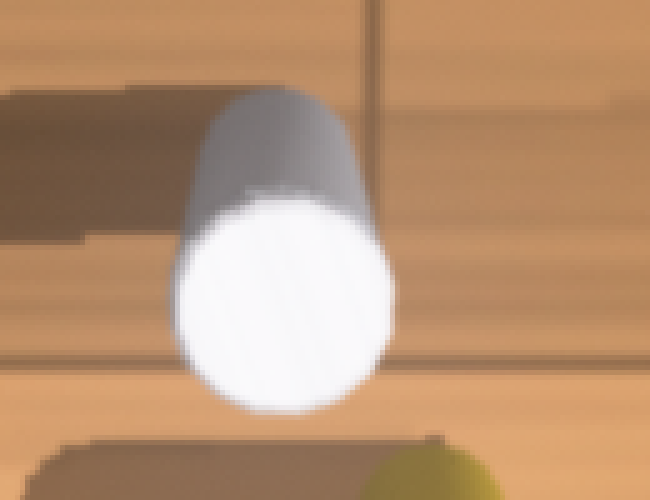

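View pics/t0c.png

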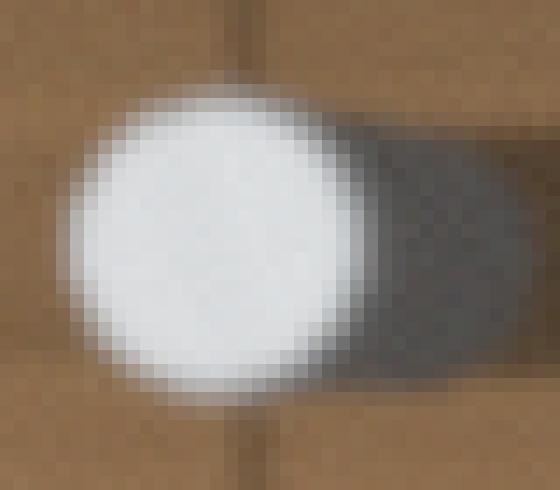

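The wrist picture shows the aluminium tin's lid at (326,230), with yellow at (369,327), short at (298,323) and brown at (334,126). The wrist camera puts the lid centre at about (0.451, 0.2285) and the top camera at (0.453, 0.2275). They agree, so I'll grasp with the jaws along y.

```bash
python3 - <<'E'
from h import *
from plant import r,vision,models,gripper_to,telemetry as t
np.set_printoptions(precision=4,suppress=True)
print([t.current_ee_pos() for _ in range(3)])
gripper_to(0.070,30)
print(r.move_l([0.452,0.228,0.139],vel=0.12,guard=6))
print(t.current_ee_pos(),t.current_wrist_force())
gripper_to(0.030,50)
print(t.current_opening(),t.current_ee_pos(),t.current_wrist_force())
f0=np.array(t.current_wrist_force())
print(r.move_l([0.452,0.228,0.30],vel=0.12))
r.hold(0.3)
print(t.current_opening(),np.array(t.current_wrist_force())-f0,t.current_ee_pos(),t.current_t())
im=vision.snapshot("wrist"); cv2.imwrite("pics/w2.png",im[:,:,::-1])
im=vision.snapshot("scene"); cv2.imwrite("pics/s2.png",im[:,:,::-1])
E
```

```text
[array([0.4506, 0.2268, 0.2998]), array([0.4506, 0.2268, 0.2998]), array([0.4506, 0.2268, 0.2998])]
False
[0.4525 0.2282 0.1396] [-0.0468 -0.2059  0.5415]
0.03902684597540516 [0.4521 0.2281 0.1391] [0.608  0.0458 1.3719]
False
0.03932837441362151 [-0.0091 -0.3085 -3.6942] [0.4519 0.228  0.2997] 6.925
```

View pics/w2.png

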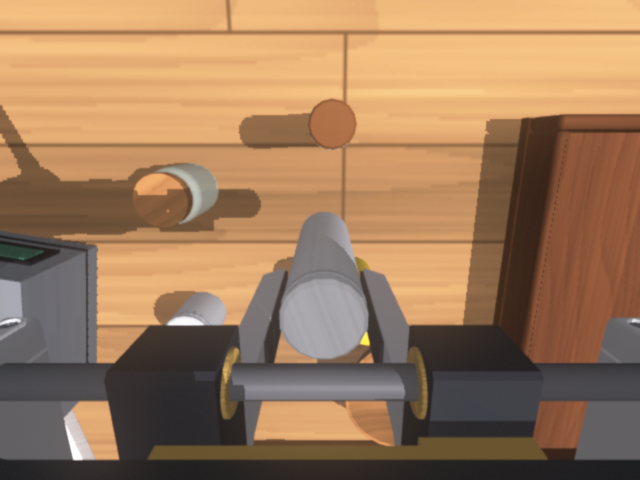

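View pics/s2.png

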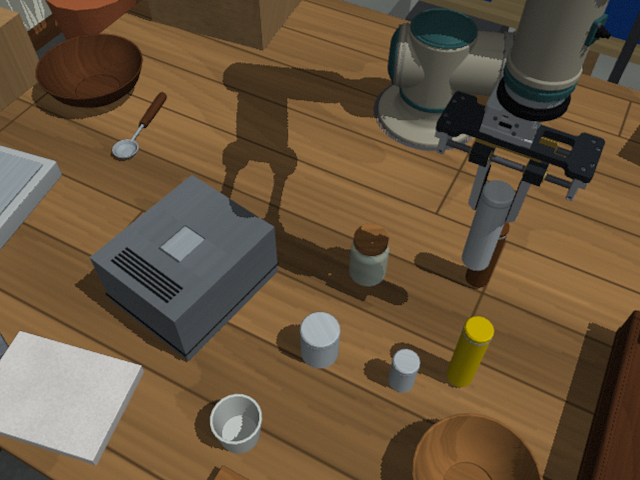

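```bash
python3 - <<'E'
from h import *
from plant import r,vision,models,gripper_to,telemetry as t
np.set_printoptions(precision=4,suppress=True)
y=-9.85; ex=np.array([np.cos(np.radians(y)),np.sin(np.radians(y)),0]); ey=np.array([-ex[1],ex[0],0])
w=np.array([0.599,-0.180,0])
r.move_to(list(w-0.05*ey+[0,0,0.36]),qd(y))
c=vision.get_calibration("wrist"); p=t.current_ee_pos();q=t.current_tool_rot(); im=vision.snapshot("wrist"); cv2.imwrite("pics/w3.png",im[:,:,::-1])
np.save("w3.npy",dict(c=c,p=p,q=q),allow_pickle=True)
print(p,q,t.current_t(),t.current_opening(),t.current_wrist_force())
for k in("well","meter"): print(k,[(np.array(m["at"]),m["score"]) for m in models.mark_of(k,"wrist")])
print(project(c,[w+ex*a+ey*b+[0,0,.13] for a,b in((-22,-22),(34,-22),(34,22),(-22,22))] if 0 else [w+ex*a/1000+ey*b/1000+[0,0,.13] for a,b in((-22,-22),(34,-22),(34,22),(-22,22))]))
cv2.imwrite("pics/w3c.png",cv2.resize(im[:,:,::-1][60:260,220:420],None,fx=3,fy=3,interpolation=cv2.INTER_CUBIC))
E
```

```text
[ 0.5906 -0.228   0.3601] [-0.0004  0.9964 -0.085   0.    ] 8.8333 0.03957518139456229 [-0.6968 -0.1135 -2.1969]
well [(array([ 0.5989, -0.1752,  0.1285]), 0.8)]
meter [(array([ 0.6004, -0.1807, -0.0022]), 0.78)]
[[302.7798 186.2404]
 [354.2643 186.3152]
 [355.2904 144.5471]
 [302.1956 144.464 ]]
```

View pics/w3.png

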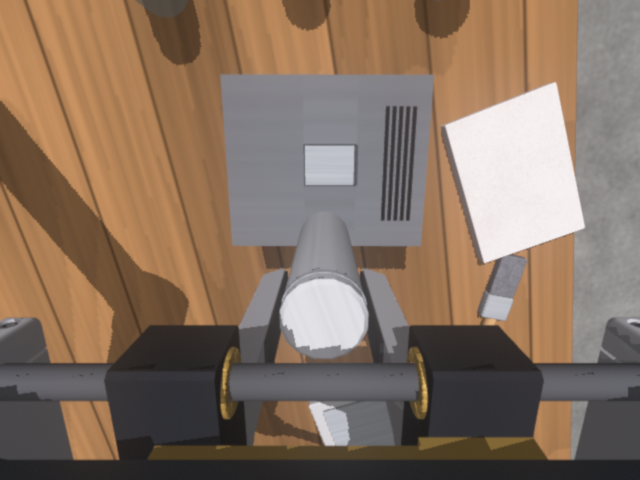

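View pics/w3c.png

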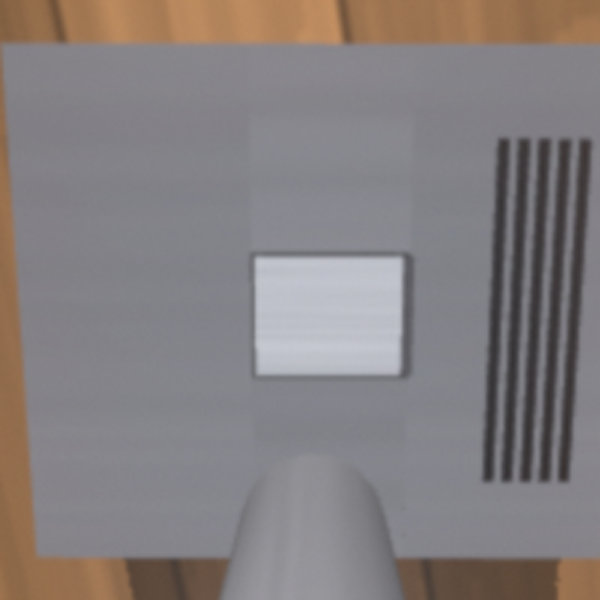

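```bash
python3 - <<'E'
from h import *
np.set_printoptions(precision=2,suppress=True)
d=np.load("w3.npy",allow_pickle=True).item(); c,p,q=d["c"],np.array(d["p"]),d["q"]
Rt=rot(q); th=np.linspace(0,2*np.pi,73)
print("tool axes z",Rt.apply([0,0,1]))
im=cv2.imread("pics/w3.png"); big=cv2.resize(im[195:370,240:410],None,fx=4,fy=4,interpolation=cv2.INTER_CUBIC); raw=big.copy()
for z,rr,col in((-.016,.02,(0,0,255)),(.139,.014,(0,255,0)),(.131,.02,(255,0,0))):
    P=p+Rt.apply(np.c_[rr*np.cos(th),rr*np.sin(th),0*th+z]); uv=project(c,P)
    print(z,uv[:,0].min(),uv[:,0].max(),uv[:,1].min(),uv[:,1].max(),project(c,p+Rt.apply([0,0,z])))
    cv2.polylines(big,[np.round((uv-[240,195]+.5)*4-.5).astype(int)],True,col,1)
cv2.imwrite("pics/w3t.png",np.hstack([raw,big])[:, :]if 0 else big); cv2.imwrite("pics/w3r.png",raw)
E
```

```text
tool axes z [ 0.  0. -1.]
-0.016 276.257207809898 368.3730085983219 278.5414167161937 361.50546460174803 [[322.32 321.46]]
0.139 306.47437383556223 339.0928806983634 215.12499448161316 246.68828679606554 [[322.78 231.1 ]]
0.131 298.8619713242314 346.6793687036152 210.01023471391875 256.20166457684735 [[322.77 233.52]]
```

View pics/w3t.png

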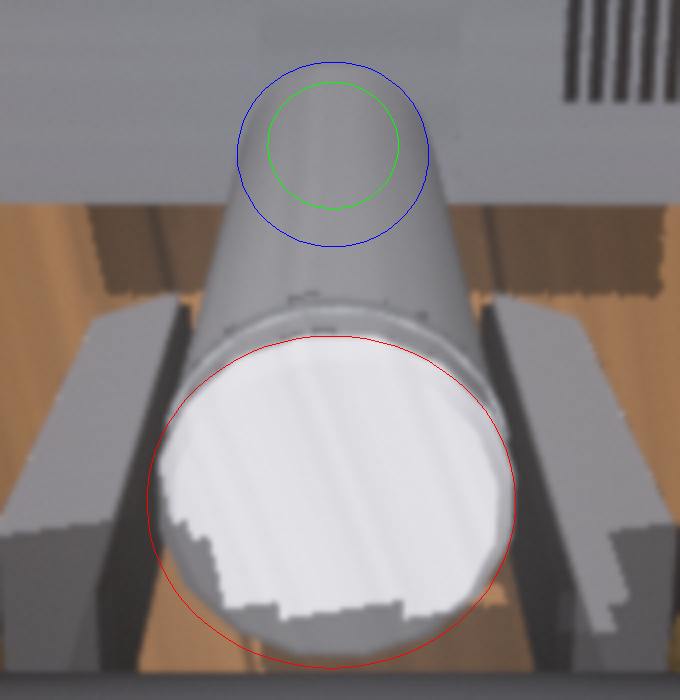

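The wrist view shows the meter square to the jaws: flap at (304–354, 145–185), held tin lid centre at (324,319). The tin sits within about 1 mm of the tool axis. I'll move to just above the flap and check the foot against the mouth edges there.

```bash
cat >> h.py <<'E'
YAW=-9.85; ex=np.array([np.cos(np.radians(YAW)),np.sin(np.radians(YAW)),0]); ey=np.array([-ex[1],ex[0],0])
W=np.array([0.599,-0.180,0])
def mouth(c,w=None,z=.13):
    w=W if w is None else w
    return project(c,[w+ex*a+ey*b+[0,0,z] for a,b in((-.022,-.022),(.034,-.022),(.034,.022),(-.022,.022))])
E
python3 - <<'E'
from h import *
from plant import r,vision,models,gripper_to,telemetry as t
np.set_printoptions(precision=4,suppress=True)
r.move_l(list(W+[0,0,0.30]),vel=0.12)
print(r.move_l(list(W+[0,0,0.273]),vel=0.06,guard=4))
r.hold(0.3)
c=vision.get_calibration("wrist"); p=t.current_ee_pos();q=t.current_tool_rot(); im=vision.snapshot("wrist")[:,:,::-1]; cv2.imwrite("pics/w4.png",im)
np.save("w4.npy",dict(c=c,p=p,q=q),allow_pickle=True)
s=vision.snapshot("scene")[:,:,::-1]; cv2.imwrite("pics/s4.png",s)
tt=vision.snapshot("top")[:,:,::-1]; cv2.imwrite("pics/t4.png",tt)
print(p,q,t.current_t(),t.current_wrist_force()); print(mouth(c))
a=cv2.resize(im[120:330,220:430],None,fx=2.8,fy=2.8,interpolation=cv2.INTER_CUBIC)
cv2.imwrite("pics/w4c.png",a)
cv2.imwrite("pics/s4c.png",cv2.resize(s[130:330,90:290],None,fx=3,fy=3,interpolation=cv2.INTER_CUBIC))
E
```

```text
False
[ 0.5991 -0.1801  0.2733] [ 0.0001  0.9963 -0.0858  0.0003] 10.7833 [ 0.3209  0.4278 -1.1349]
[[297.6808 253.814 ]
 [360.8241 253.7789]
 [362.2634 204.8035]
 [296.672  204.829 ]]
```

View pics/w4c.png

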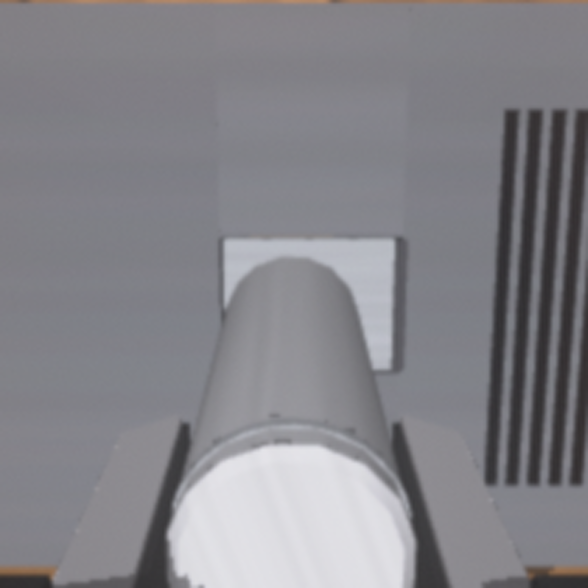

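View pics/s4c.png

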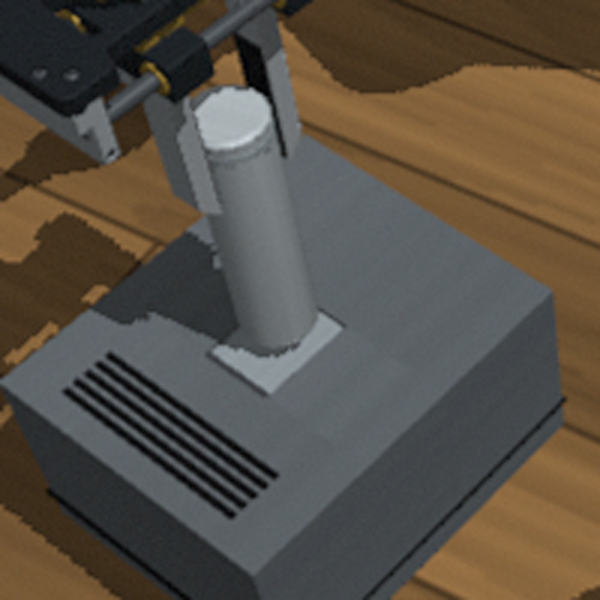

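```bash
python3 - <<'E'
from h import *
d=np.load("w4.npy",allow_pickle=True).item(); c,p,q=d["c"],np.array(d["p"]),d["q"]
Rt=rot(q); th=np.linspace(0,2*np.pi,145)
im=cv2.imread("pics/w4.png"); S=5; o=np.array([270,195]); big=cv2.resize(im[195:312,270:385],None,fx=S,fy=S,interpolation=cv2.INTER_CUBIC)
for z,rr,col in((-.016,.02,(0,0,255)),(.139,.014,(0,255,0)),(.131,.02,(255,0,0))):
    P=p+Rt.apply(np.c_[rr*np.cos(th),rr*np.sin(th),0*th+z]); uv=project(c,P)
    print(z,uv[:,0].min(),uv[:,0].max(),uv[:,1].min())
    cv2.polylines(big,[np.round((uv-o+.5)*S-.5).astype(int)],True,col,1)
cv2.polylines(big,[np.round((mouth(c)-o+.5)*S-.5).astype(int)],True,(0,200,255),1)
cv2.imwrite("pics/w4o.png",big)
E
```

```text
-0.016 276.1636536932883 368.3281120330001 278.53337474328646
0.139 306.43687499567073 339.0549577874515 215.11818781208322
0.131 298.8237900386551 346.6405422861817 210.00350376649044
```

View pics/w4o.png

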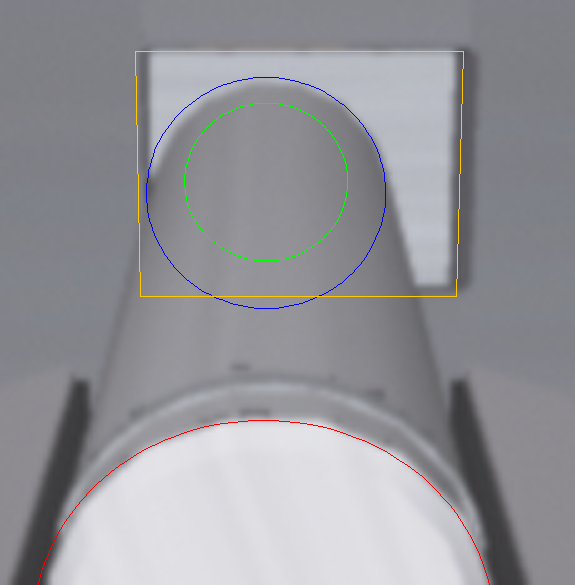

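```bash
python3 - <<'E'
from h import *
from plant import vision
d=np.load("w4.npy",allow_pickle=True).item(); p,q=np.array(d["p"]),d["q"]; c=vision.get_calibration("scene")
Rt=rot(q); th=np.linspace(0,2*np.pi,145)
im=cv2.imread("pics/s4.png"); S=8; o=np.array([145,150]); big=cv2.resize(im[150:222,145:220] if 0 else im[150:272-47,145:220],None,fx=S,fy=S,interpolation=cv2.INTER_CUBIC)
o=np.array([145,215]); big=cv2.resize(im[215:270,145:215],None,fx=S,fy=S,interpolation=cv2.INTER_CUBIC)
for z,rr,col in((-.016,.02,(0,0,255)),(.139,.014,(0,255,0)),(.131,.02,(255,0,0))):
    uv=project(c,p+Rt.apply(np.c_[rr*np.cos(th),rr*np.sin(th),0*th+z]))
    cv2.polylines(big,[np.round((uv-o+.5)*S-.5).astype(int)],True,col,1)
cv2.polylines(big,[np.round((mouth(c)-o+.5)*S-.5).astype(int)],True,(0,200,255),1)
cv2.imwrite("pics/s4o.png",big)
E
```

```text
(no output)
```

View pics/s4o.png

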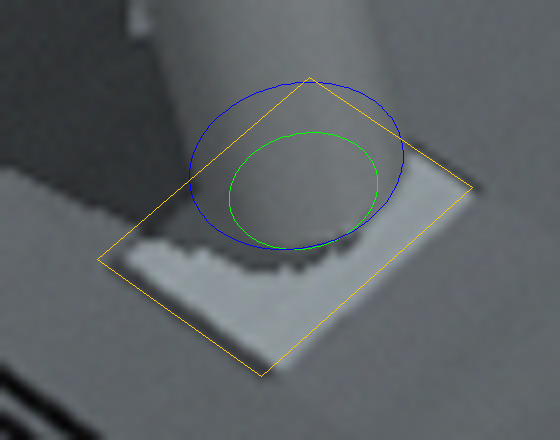

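Both views agree the tin should shift about +1.2 mm along the meter's y. I'll also bias it slightly towards the hinge. Now a slow guarded descent through the flap, logging forces.

```bash
python3 - <<'E'
from h import *
from plant import r,vision,models,gripper_to,telemetry as t
np.set_printoptions(precision=2,suppress=True)
T=W+0.0008*ex+0.0012*ey
r.move_l(list(T+[0,0,0.2733]),vel=0.02); r.hold(0.2)
f0=np.mean([t.current_wrist_force() for _ in range(5)],0); m0=np.array(t.current_torque()); print("f0",f0)
np.save("f0.npy",f0)
z=0.2733
while z>0.243:
    z-=0.005
    g=r.move_l(list(T+[0,0,z]),vel=0.02,guard=13)
    f=np.array(t.current_wrist_force())-f0; p=np.array(t.current_ee_pos())-T
    print(round(z,4),g,"ex %.1f ey %.1f z %.1f"%(f@ex,f@ey,f[2]),"pos",1000*np.array([p@ex,p@ey]),round(p[2],4),round(t.current_t(),1))
    if g or f[2]>16: break
im=vision.snapshot("wrist")[:,:,::-1]; cv2.imwrite("pics/w5.png",im)
cv2.imwrite("pics/w5c.png",cv2.resize(im[120:330,220:430],None,fx=2.8,fy=2.8,interpolation=cv2.INTER_CUBIC))
E
```

```text
f0 [ 0.39  0.2  -1.18]
0.2683 False ex -0.9 ey 0.6 z -0.5 pos [-0.09 -0.02] 0.2682 11.6
0.2633 False ex -1.3 ey 0.4 z 5.2 pos [ 0.15 -0.01] 0.264 12.0
0.2583 False ex -1.9 ey -0.1 z 8.0 pos [ 1.05 -0.06] 0.2593 12.4
0.2533 False ex -1.3 ey -0.4 z 8.4 pos [ 0.6  -0.13] 0.2544 12.8
0.2483 False ex -2.1 ey -0.5 z 7.5 pos [-0.39 -0.16] 0.2489 13.2
0.2433 False ex -2.5 ey 0.1 z 6.4 pos [-1.14 -0.16] 0.2434 13.6
0.2383 False ex -4.7 ey -0.4 z 6.2 pos [-1.76 -0.13] 0.2381 14.0
```

View pics/w5c.png

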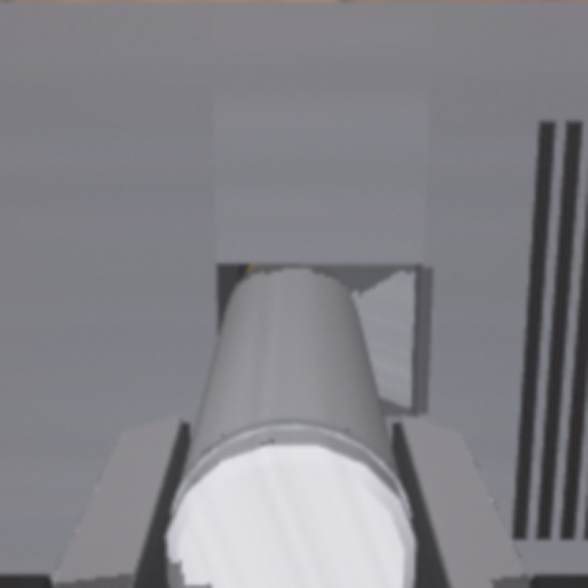

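The foot is about 31 mm into the well with the flap swinging open and modest forces. The flap pushes the compliant arm towards the display, so I'll continue and correct for that in x.

```bash
python3 - <<'E'
from h import *
from plant import r,vision,models,gripper_to,telemetry as t
np.set_printoptions(precision=2,suppress=True)
T=W+0.0008*ex+0.0012*ey; f0=np.load("f0.npy")
z=0.2383; cx=0.0; cy=0.0
while z>0.206:
    p=np.array(t.current_ee_pos())-T
    cx=float(np.clip(cx-0.6*(p@ex+0.0005),-.001,.006)); cy=float(np.clip(cy-0.6*(p@ey),-.003,.003))
    z-=0.004
    g=r.move_l(list(T+cx*ex+cy*ey+[0,0,z]),vel=0.02,guard=12)
    f=np.array(t.current_wrist_force())-f0; p=np.array(t.current_ee_pos())-T
    print(round(z,4),g,"ex %.1f ey %.1f z %.1f"%(f@ex,f@ey,f[2]),"pos",1000*np.array([p@ex,p@ey]),round(p[2],4),"c %.1f %.1f"%(cx*1e3,cy*1e3),round(t.current_t(),1),round(t.current_opening(),4))
    if g or f[2]>16: break
np.save("cz.npy",[cx,cy,z])
im=vision.snapshot("wrist")[:,:,::-1]; cv2.imwrite("pics/w6.png",im)
cv2.imwrite("pics/w6c.png",cv2.resize(im[120:330,220:430],None,fx=2.8,fy=2.8,interpolation=cv2.INTER_CUBIC))
E
```

```text
0.2343 False ex -4.4 ey -1.0 z 6.8 pos [-1.6  -0.05] 0.2339 c 0.8 0.1 14.4 0.039
0.2303 False ex -5.0 ey -0.3 z 4.1 pos [-0.98  0.07] 0.2296 c 1.4 0.1 14.8 0.0393
0.2263 False ex -6.1 ey -0.3 z 4.0 pos [-0.13  0.07] 0.2256 c 1.7 0.1 15.1 0.0393
0.2223 False ex -5.7 ey -0.1 z 3.3 pos [0.12 0.09] 0.2216 c 1.5 0.0 15.5 0.0393
0.2183 False ex -5.7 ey -0.5 z 3.2 pos [0.2  0.04] 0.2175 c 1.1 -0.0 15.8 0.0391
0.2143 False ex -5.4 ey -0.7 z 2.5 pos [0.07 0.02] 0.2137 c 0.7 -0.1 16.2 0.0394
0.2103 False ex -5.6 ey -0.5 z 2.2 pos [ 0.02 -0.05] 0.2099 c 0.3 -0.1 16.5 0.0392
0.2063 False ex -5.2 ey -0.6 z 1.4 pos [-0.47 -0.01] 0.2057 c 0.0 -0.1 16.9 0.0395
0.2023 False ex -3.2 ey -0.9 z 1.1 pos [ 0.16 -0.03] 0.202 c 0.0 -0.0 17.2 0.0392
```

View pics/w6c.png

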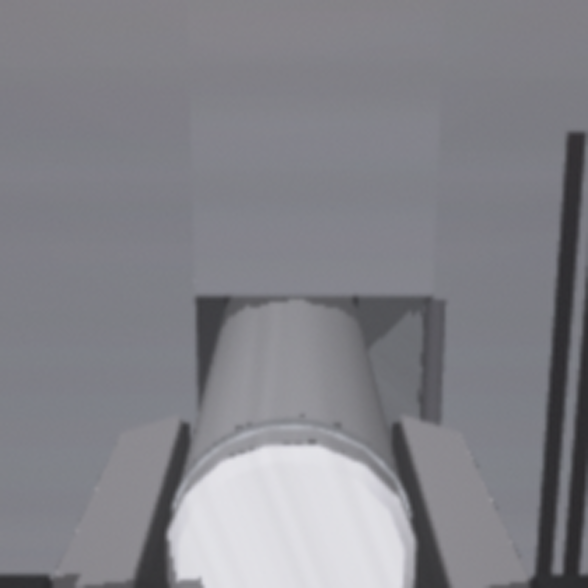

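```bash
python3 - <<'E'
from h import *
from plant import r,vision,models,gripper_to,telemetry as t
np.set_printoptions(precision=2,suppress=True)
T=W+0.0008*ex+0.0012*ey; f0=np.load("f0.npy")
cx,cy,z=np.load("cz.npy")
gripper_to(0.030,60)
zs=float(z); 
while z>0.165:
    p=np.array(t.current_ee_pos())-T
    cx=float(np.clip(cx-0.4*(p@ex),-.002,.006)); cy=float(np.clip(cy-0.4*(p@ey),-.003,.003))
    z-=0.0015
    g=r.move_l(list(T+cx*ex+cy*ey+[0,0,z]),vel=0.012,guard=12)
    f=np.mean([np.array(t.current_wrist_force()) for _ in range(3)],0)-f0; p=np.array(t.current_ee_pos())-T
    print(round(z,4),g,"ex %.1f ey %.1f z %.1f"%(f@ex,f@ey,f[2]),"pos",1000*np.array([p@ex,p@ey]),round(p[2],4),round(t.current_t(),1),round(t.current_opening(),4))
    if f[2]>17: break
np.save("cz.npy",[cx,cy,z])
im=vision.snapshot("wrist")[:,:,::-1]; cv2.imwrite("pics/w7.png",im)
cv2.imwrite("pics/w7c.png",cv2.resize(im[120:370,220:430],None,fx=2.4,fy=2.4,interpolation=cv2.INTER_CUBIC))
E
```

```text
0.2008 False ex -5.5 ey -0.1 z 4.5 pos [-0.11  0.  ] 0.2015 17.8 0.0389
0.1993 False ex -6.9 ey 1.0 z 6.4 pos [-0.11 -0.03] 0.2005 18.1 0.0391
0.1978 False ex -5.2 ey -1.0 z 7.4 pos [-0.11 -0.  ] 0.1991 18.3 0.0391
0.1963 False ex -6.7 ey -0.5 z 7.1 pos [-0.11 -0.04] 0.1977 18.6 0.0392
0.1948 False ex -6.3 ey -0.2 z 6.9 pos [-0.09 -0.01] 0.1962 18.9 0.0391
0.1933 False ex -5.9 ey -1.4 z 7.4 pos [-0.07 -0.02] 0.1947 19.1 0.0391
0.1918 False ex -6.3 ey -1.2 z 7.5 pos [-0.05 -0.01] 0.1932 19.4 0.0392
0.1903 False ex -6.7 ey -0.4 z 7.8 pos [-0.06 -0.02] 0.1916 19.7 0.0387
0.1888 False ex -6.7 ey 0.4 z 9.2 pos [-0.07 -0.02] 0.1907 20.0 0.0391
0.1873 False ex -9.4 ey 0.3 z 14.1 pos [-0.06 -0.02] 0.1901 20.2 0.0391
0.1858 False ex -8.2 ey 0.3 z 16.4 pos [-0.1  -0.04] 0.1894 20.5 0.0393
0.1843 False ex -9.3 ey -0.2 z 20.0 pos [-0.1  -0.05] 0.1888 20.8 0.0389
```

View pics/w7c.png

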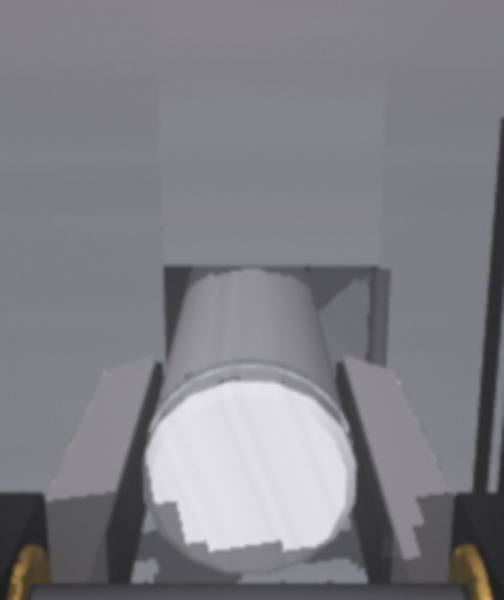

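The force log is clear. Contact came at about 67 mm depth, then a 7 N plateau over about 10 mm of travel, then a steady climb of about 6 N/mm to 20 N, so the pad is on its stop. I'll hold briefly, ease off, release and retreat.

```bash
python3 - <<'E'
from h import *
from plant import r,vision,models,gripper_to,telemetry as t
np.set_printoptions(precision=2,suppress=True)
T=W+0.0008*ex+0.0012*ey; f0=np.load("f0.npy")
cx,cy,z=np.load("cz.npy")
def fr(n):
    f=np.mean([np.array(t.current_wrist_force()) for _ in range(3)],0)-f0; p=np.array(t.current_ee_pos())-T
    print(n,"ex %.1f ey %.1f z %.1f"%(f@ex,f@ey,f[2]),1000*np.array([p@ex,p@ey,p[2]]),round(t.current_opening(),4),round(t.current_t(),1))
r.hold(0.4); fr("held")
r.move_l(list(T+cx*ex+cy*ey+[0,0,0.1875]),vel=0.01); fr("eased")
gripper_to(0.060,20); fr("open")
p=np.array(t.current_ee_pos())
print(r.move_l([p[0],p[1],0.27],vel=0.08,guard=6)); fr("up1")
print(r.move_l([p[0],p[1],0.38],vel=0.15))
r.hold(0.3); fr("up2")
c=vision.get_calibration("wrist"); im=vision.snapshot("wrist")[:,:,::-1]; cv2.imwrite("pics/w8.png",im)
print([(1000*np.array(m["at"]),m["score"]) for m in models.mark_of("tin_mid","wrist")])
s=vision.snapshot("scene")[:,:,::-1]; cv2.imwrite("pics/s8.png",s)
print([(1000*np.array(m["at"]),m["score"]) for m in models.mark_of("tin_mid","scene")])
E
```

```text
held ex -10.0 ey -0.1 z 20.3 [ -0.09  -0.01 188.8 ] 0.0391 21.2
eased ex -8.0 ey 0.2 z 12.2 [ -0.07  -0.01 190.11] 0.0391 21.7
open ex -1.2 ey -0.1 z 1.7 [  0.77   0.06 187.26] 0.06 22.3
False
up1 ex -0.2 ey 0.3 z 1.6 [  0.41   0.13 269.29] 0.0597 23.4
False
up2 ex -0.2 ey 0.1 z 0.9 [  0.58   0.08 379.24] 0.06 24.6
[(array([ 599.2, -180.5,  134. ]), 0.69)]
[(array([ 598.6, -177.7,  130. ]), 0.6), (array([547.6, 268.1,  79. ]), 0.56)]
```

View pics/w8.png

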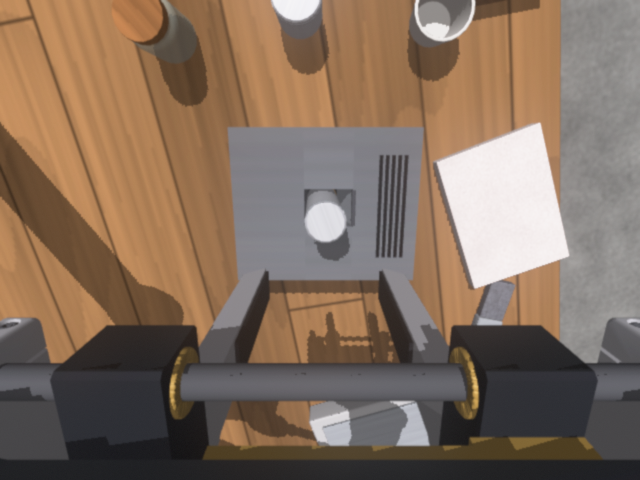

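View pics/s8.png

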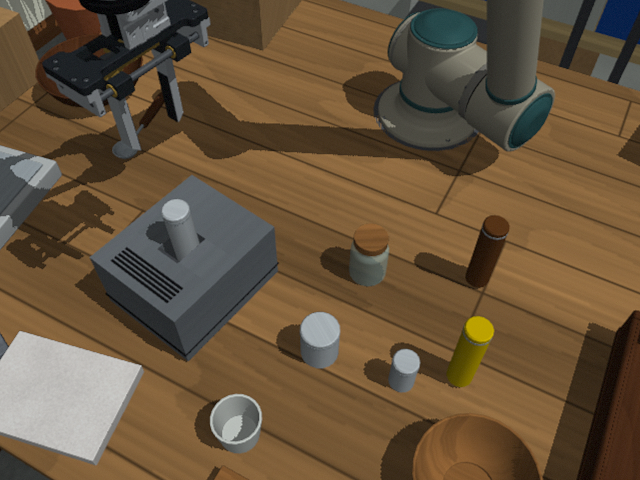

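The wrist picture shows the tin standing at (325,220) in the well with the flap open beside it, and the other objects look unmoved. As a last check, I'll test whether the tin slipped in the grip during pressing, by comparing the lid height in the pictures.

```bash
python3 - <<'E'
from h import *
from plant import vision,telemetry as t
th=np.linspace(0,2*np.pi,145)
a=cv2.imread("pics/s0.png") if 0 else cv2.imread("pics/scene0.png"); b=cv2.imread("pics/s8.png")
c=vision.get_calibration("scene"); S=9
o=np.array([150,190]); big=cv2.resize(b[190:255,150:215],None,fx=S,fy=S,interpolation=cv2.INTER_CUBIC)
A=W+np.array([-.0004,0.002,0])
for z,col in((.205,(0,0,255)),(.215,(0,255,0))):
    uv=project(c,A+np.c_[.02*np.cos(th),.02*np.sin(th),0*th+z]); cv2.polylines(big,[np.round((uv-o+.5)*S-.5).astype(int)],True,col,1)
cv2.imwrite("pics/s8o.png",big)
# others moved?
d=cv2.absdiff(a,b).max(2)
for n,(x0,y0,x1,y1) in dict(squat=(298,312,345,368),short=(386,347,423,394),jar=(347,226,392,286),yellow=(445,315,495,390)).items(): print(n,d[y0:y1,x0:x1].mean().round(2),(d[y0:y1,x0:x1]>40).sum())
E
```

```text
squat 7.77 0
short 6.92 0
jar 5.89 0
yellow 9.5 157
```

View pics/s8o.png

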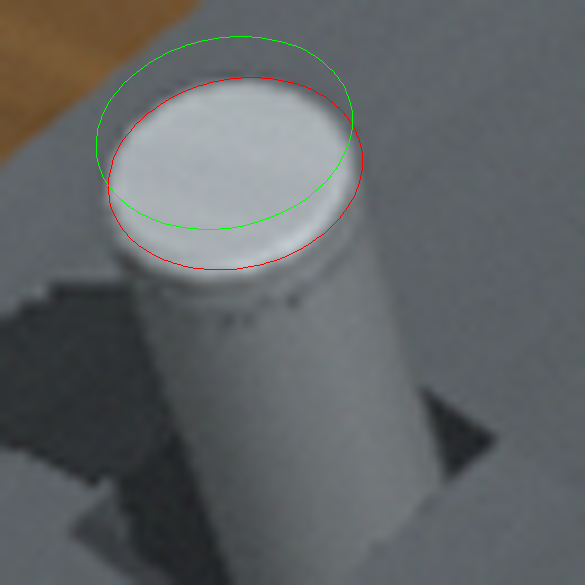

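The lid sits at z ≈ 0.205 (red outline), which rules out slip, so the pad really travelled its 10 mm. The squat tin, short tin and jar are unchanged. Handing in.

```bash
python3 - <<'E'
from plant import r,telemetry as t
print(t.current_t()); r.sign_off()
E
```

```text
24.825
the job is handed in; nothing more can be done
```

The tall aluminium tin is standing upright, lid up, in the meter's well, pressed home. I let go of it and handed the job in at 24.8 s.

**Pressing:** The tin opened the flap at about 8 N and met the pad about 67 mm below the meter's top. The pad then moved about 10 mm at a steady 7 N. After that the force climbed about 6 N/mm to a highest reading of 20 N, which means the pad was on its stop.

**Last checks:**
- **Height:** The lid is at about 0.205 m, so the tin stands about 75 mm proud. That matches the depth reached, so the tin did not slip in the grip.
- **Release:** The gripper came away without dragging the tin, and the robot was touching nothing at hand-in.
- **Other objects:** The squat tin, short tin and jar show no change between the first and last pictures. Some pixels changed around the yellow look-alike. I put that down to the tall tin and its shadow being gone, but did not check it further.

**Disagreements:**
- **Well position:** The cameras differed by a few millimetres on where the well is. I settled it from a close wrist view of the tin's foot against the mouth, and then by feel.
- **Tin height:** The networks put the tin's centre at 0.130 and 0.134 m, where I expected about 0.128 m. That is roughly within their accuracy.

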